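# Clamp a glaze test tile, read its dab, release it

### The arm

A 7-joint arm with a two-finger parallel gripper is mounted at the origin on the work surface. World frame = base frame: x ahead of the robot, y to its left, z up, the work surface at z = 0. Lengths are in m, angles in rad, forces in N, time in s.
With the tool pointing down it reaches from about 0.425 to 0.925 m from the base axis. Payload 6.8 kg.
Tool frame: the origin (TCP) lies midway between the tips of the shut fingers; the grasp point (between the pads) lies 19 mm behind it; z points along the fingers, y is the line along which they close (so a half turn about z gives the same grasp; the last joint's range is limited). The gripper opens to 85 mm and grips with 20 to 120 N. Pads are 22 mm wide; open, the fingers measure 114 mm over their backs; the gripper's body (76 mm by 85 mm) begins 54 mm behind the grasp point. The pads swing forward as they close: fully open they stand 13 mm farther back than shut.
Start: joints at [1.135, 0.477, 0.022, 1.555, -0.011, 1.109, -0.083], TCP at [0.217, -0.639, 0.209] pointing down, gripper open.
Joint ranges: [-2.96, 2.96], [-0.34, 2.1], [-1.41, 1.46], [0.24, 2.44], [-1.37, 4.51], [0.17, 1.92], [-2.96, 2.96]. Speed limits (rad/s): [2.39, 2.39, 3.14, 3.14, 3.14, 3.14, 3.14].

### API

Orientations are given as a rotation vector (axis times angle).
In Python, from bench import get_obs, grab_frame, camera_params, r gives the robot as it stands.
- The arm moves only by the shell command python3 -m jog 'ROWS' [FORCE]. ROWS is JSON, a list of rows, each an object of numbers: "rx", "ry", "rz": the turn, a rotation vector about the world's x, y, z scaled (see below); "x", "y", "z": the shift along the world's x, y, z scaled (see below); "jaw": the opening, from -1 (shut) to 1 (fully open). In form: [{"rx": .., "ry": .., "rz": .., "x": .., "y": .., "z": .., "jaw": ..}, ...]. A call has 1 to 8 rows; each row shifts and turns the commanded pose from where the row before left it; what a row does not reach is not made up. The controller multiplies each number of a shift by 60 mm and each number of a turn by 10 degrees. A row lasts 1/8 s, in which the tool goes at most 62.5 mm and 10.7 degrees, less where a joint would pass 70% of its speed; a pose out of reach is approached as far as the arm can. A call with a number of a shift or a turn outside -1 to 1 is refused whole. A call with a gripper value outside its range is refused whole. The fingers move at their own pace and stop on an object; FORCE is the grip in N (left out, the last holds). Time passes only in rows, so rows that do not move let the fingers close. It gives the time, the measured TCP pose, the force, the opening and the grip force at its end, in the units of the state.
- get_obs(): the state, without advancing time (a new reading comes with each control period).
- grab_frame(name): name is "scene" or "top"; returns the picture (420x560x3 uint8, red, green, blue); there is no depth.
- camera_params(name): a dict with "fx", "fy", "cx", "cy" (pixels), "R" (3x3) and "t" (3): a world point X has camera coordinates R X + t. Camera axes: x right, y down, z forward; pixel columns grow to the right and rows downward; lengths in m; the calibration is good to about 2 mm. A picture is of the moment at which its call begins. camera_params takes no time and is no camera call.
- r.hand_in(): hands the job in; it is judged then, once.
The state is a dict: "clock": time; "joints": joint angles; "qvel": joint speeds; "tau": joint torques, N m; "tcp_pos": TCP position; "orientation": TCP orientation; "contact_force": force on the tool from outside, world axes, zero at the start; "moment": the same for the moment, N m; "grip_width": finger opening in m; "gripper_force": force on a finger pad.
Only numpy, scipy, OpenCV 4.12 (cv2) and the standard library are available. Lean on these libraries where they do the work, as an engineer would, in place of code of your own. Each camera call takes 0.05 s, during which the arm holds its last target. There are 200 camera calls.

### The job

Swing the toggle clamp's handle over centre so that its rubber foot locks down on the tile in the nest, then pick up the upright reader and hold it steady for two seconds with its snout pointing straight at the glaze dab from 5 to 11 cm away. Stand the reader upright on the cork mat again, let go, and then swing the clamp handle all the way back so that the tile lies free in its nest. The glaze is raw: let only the clamp's foot touch the tile, and leave the pots and the other things standing where they are.

Things in the scene. Friction and masses are not known exactly. Their poses are not given: they have to be found in the camera images.
- jig: Fixed plywood board, 15 mm thick, with a toggle clamp and an aluminium tile nest. Origin at bench level on its middle line; +x runs from clamp to nest, z up. Board: x -90 to 150, y +-55 mm. Nest: centre x 85, outer 118 x 78 mm, floor 30 mm and fence tops 36 mm above the bench. Clamp cheeks: x -71 to -8, y +-17 mm, 73 mm high.
- clamp_handle (a joint): Toggle clamp handle, hinged about the jig's +y through handle_pivot. 0 = fully open: leaning 1.05 rad from vertical towards jig -x, clamp arm up. It grows as it swings up towards +x: dead centre at 1.05 rad (handle vertical, arm level), locked on its stop at 1.15. The foot meets the tile at about 0.8; passing centre takes about 3 N at the knob; a pinched knob slips slowly, pushing does not.
- handle_pivot (a point): Fixed hinge axis of the clamp handle, 52 mm above the bench, at x -59.5 mm, y 0 of the jig; axes as the jig's.
- handle_grip (a point): Centre of the black ball knob (30 mm diameter) at the handle's end, 90 mm from handle_pivot; the handle's rod below it is 14 mm thick; its z axis points from the pivot to the knob, its y axis is the jig's y. Upright, the knob's top is 157 mm above the bench.
- clamp_foot: Rubber foot of the clamp arm, 20 mm diameter, on a spring spindle; origin at the centre of its underside. Closed, it presses the tile at x 55 mm, y 0 of the jig. The steel arm (12 mm wide, 75 mm to the foot) pivots at jig x -20 mm, 65 mm above the bench, and stands up to about 150 mm above the bench when open.
- tile: Loose terracotta test tile, 100 x 60 x 10 mm, lying in the nest with 2 to 3 mm of play (top 40 mm above the bench); origin at the centre of its underside, x along its length away from the clamp.
- dab (a point): Centre of the round white glaze dab, 24 mm diameter, on the tile's top, 28 mm from the tile's centre towards the end away from the clamp.
- mat: Cork mat, 180 x 180 x 5 mm, fixed on the bench; origin at the centre of its underside.
- reader: Loose hand-held reader standing on the mat, about 250 g: upright grey body 40 (x) x 32 (y) mm, 126 mm tall over all, on a foot plate 75 x 55 x 10 mm, with a black snout (28 mm diameter) looking towards its +x and 40 degrees down. Origin at the centre of the foot's underside, z up. Grip the upper body (80 to 126 mm above its origin) across y.
- reader_nose (a point): Centre of the window at the snout's tip, 46 mm ahead (+x) and 41 mm above the reader's origin; this point's x axis is the line of sight (40 degrees below the reader's +x).
- brush_pot: Bystander: white pot 76 mm across, 90 mm tall, brushes reaching to 165 mm; origin at the centre of its underside.
- prop: Bystander: loose pale kiln prop block 60 x 40 x 28 mm; origin at the centre of its underside.
- jar: Bystander: glaze jar with white lid, 60 mm across, 90 mm tall; origin at the centre of its underside.
- cup: Bystander: terracotta cup 76 mm across, 80 mm tall; origin at the centre of its underside.
There are look-alikes about, which are no part of the job. Leave any red or yellow look-alike of the reader alone.

How it is judged:
On the way, in this order (a step that is already met when the one before it is completed fails the run):
1. the clamp handle is past dead centre and its foot presses the tile (value of joint clamp_handle above 1.08 rad and contact force between clamp_foot and tile above 2 N), for 0.3 s.
2. the reader is held steady, its line of sight passing within 12 mm of the middle of the dab from 40 to 120 mm away, the tile still clamped (all of step 1 and x of dab in the frame of reader_nose between 0.04 and 0.12 m and y of dab in the frame of reader_nose between -0.012 and 0.012 m and z of dab in the frame of reader_nose between -0.012 and 0.012 m and linear speed of reader below 0.03 m/s and angular speed of reader below 0.25 rad/s), for 1.2 s.
3. the reader stands upright on the mat, released, the tile still clamped (all of step 1 and x of reader in the frame of mat between -0.065 and 0.065 m and y of reader in the frame of mat between -0.065 and 0.065 m and z of reader in the frame of mat between 0 and 0.012 m and angle between reader's own z axis and vertical below 0.12 rad and contact force between reader and the fingers below 0.1 N and linear speed of reader below 0.03 m/s), for 0.2 s.
4. the clamp handle is swung back to within 0.25 rad of its open stop (value of joint clamp_handle below 0.25 rad), for 0.2 s.
At the end, for the whole second after the job is handed in: The clamp handle is within 0.25 rad of fully open and its foot is off the tile; the tile lies in its nest (within 8 mm, flat on the floor); the reader stands upright, released and still on the mat, its middle within 65 mm of the mat's middle in both directions (value of joint clamp_handle below 0.25 rad and contact force between clamp_foot and tile below 0.1 N and x of tile in the frame of jig between 0.077 and 0.093 m and y of tile in the frame of jig between -0.008 and 0.008 m and z of tile in the frame of jig between 0.026 and 0.034 m and x of reader in the frame of mat between -0.065 and 0.065 m and y of reader in the frame of mat between -0.065 and 0.065 m and z of reader in the frame of mat between 0 and 0.012 m and angle between reader's own z axis and vertical below 0.12 rad and contact force between reader and the fingers below 0.1 N and linear speed of reader below 0.03 m/s); the robot touches nothing.
It fails at once if the reader or the robot touches the tile (contact force between any of reader, the fingers, the arm and tile above 0.5 N).
It fails at once if a bystander is moved by more than 30 mm or tipped (distance of any of brush_pot, prop, jar, cup from where it was at the start of the episode above 0.03 m or angle between any of brush_pot, prop, jar, cup's own z axis and vertical above 0.35 rad).
It also fails if it takes over 72 s, if anything falls off the work surface, if the arm or the gripper's body presses on something with over 40 N, if the wrist force passes 120 N, or if a joint passes its speed limit or range.

## Working session

There is one attempt and no reset: what is moved stays moved. The work goes in short steps, Python scripts to look and compute and a shell command to move; the robot and the scene stay as the last step left them, time stands still between calls to the robot, and variables do not carry over. Pictures are saved under pics/ and viewed, at most 10 in all, crops included, and the job is handed in when it is done.

```bash
mkdir -p pics; python3 - <<'E'
from bench import *
import cv2,numpy as np
for n in("scene","top"):
    f=grab_frame(n); cv2.imwrite(f"pics/{n}0.png",f[:,:,::-1]); c=camera_params(n)
    R=np.array(c["R"]);print(n,c["fx"],c["fy"],c["cx"],c["cy"],-R.T@np.array(c["t"]),R.round(3).tolist())
print(get_obs())
E
```

```text
scene 527.8247211464125 527.8247211464125 275.05504719992837 207.1806265524506 [ 1.07493282 -0.58627325  1.0350587 ] [[0.687, 0.726, 0.003], [0.563, -0.53, -0.634], [-0.459, 0.438, -0.773]]
top 458.13041871222634 458.13041871222634 285.41715874229305 209.17646449247906 [ 0.3288451  -0.06934786  1.29121114] [[0.007, -1.0, -0.023], [-0.987, -0.003, -0.163], [0.163, 0.023, -0.986]]
{'clock': 0.1, 'joints': array([ 1.13488137,  0.47770175,  0.02236081,  1.55632847, -0.01147697,
        1.10930583, -0.08308986]), 'qvel': array([ 1.44989511e-04, -3.14456969e-03,  1.44117703e-03, -2.64309611e-03,
        6.42746328e-04, -1.03257346e-03,  5.99278410e-05]), 'tau': array([ 5.58765430e-03, -5.97755921e+01,  1.61444351e+00, -2.81948680e+01,
        1.28547373e-02,  5.06603887e-03,  2.89676102e-06]), 'tcp_pos': array([ 0.21712383, -0.63853653,  0.20804403]), 'orientation': array([-3.09793802e+00, -5.12410940e-01,  6.37323973e-04]), 'contact_force': array([ 0.02253746, -0.35837762,  0.5926944 ]), 'moment': array([-0.01133635,  0.02952858, -0.00130896]), 'gripper_force': 0.0, 'grip_width': 0.08519580483162818}
```

View pics/scene0.png

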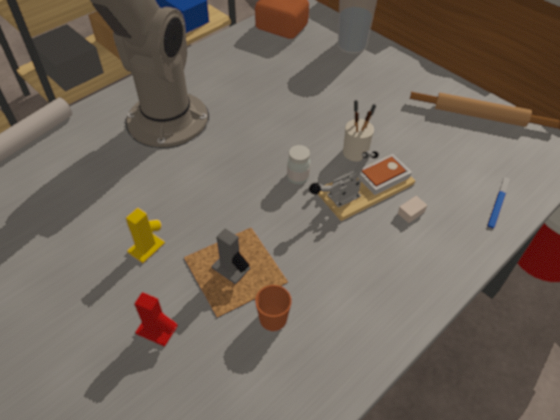

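View pics/top0.png

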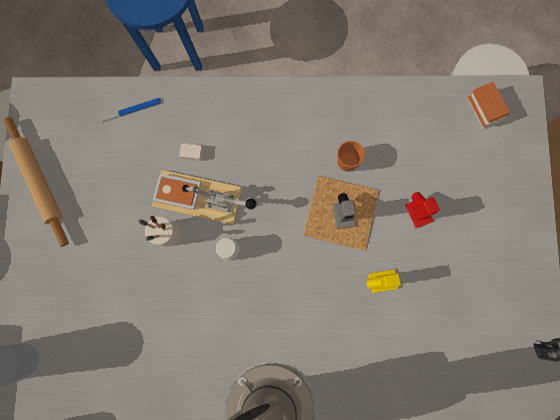

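The top view shows the jig's nest at about (178,190), the knob at (251,203), the mat at (342,213) with the reader, the brush pot at (158,232), jar (227,248), prop (190,152) and cup (350,156). Next, enlarged crops.

```bash
cat > h.py <<'E'
import numpy as np,cv2
from bench import *
def cam(n):
    c=camera_params(n);K=np.array([[c["fx"],0,c["cx"]],[0,c["fy"],c["cy"]],[0,0,1]]);R=np.array(c["R"]);t=np.array(c["t"]);return K,R,t
def ray(n,u,v):
    K,R,t=cam(n);return -R.T@t,R.T@np.linalg.solve(K,[u,v,1])
def onz(n,u,v,z):
    o,d=ray(n,u,v);return o+d*(z-o[2])/d[2]
def tri(a,b):
    o1,d1=ray("top",*a);o2,d2=ray("scene",*b)
    s=np.linalg.lstsq(np.c_[d1,-d2],o2-o1,rcond=None)[0];p,q=o1+s[0]*d1,o2+s[1]*d2
    return (p+q)/2,np.linalg.norm(p-q)
def proj(n,X):
    K,R,t=cam(n);p=K@(R@np.array(X)+t);return p[:2]/p[2]
E
python3 - <<'E'
import cv2,numpy as np
t=cv2.imread("pics/top0.png");s=cv2.imread("pics/scene0.png")
a=cv2.resize(t[140:260,140:270],None,fx=4,fy=4,interpolation=3)[:, :]
b=cv2.resize(s[130:220,295:430],None,fx=4,fy=4,interpolation=3)
cv2.imwrite("pics/c1.png",cv2.resize(t[140:260,140:270],None,fx=5,fy=5,interpolation=2))
A=cv2.resize(t[165:260,295:390],None,fx=4,fy=4,interpolation=2);B=cv2.resize(s[220:315,175:295],None,fx=3.3,fy=4,interpolation=2)
C=cv2.resize(s[130:220,295:430],None,fx=400/95*0+3,fy=3,interpolation=2)
cv2.imwrite("pics/c2.png",np.hstack([A,B[:380]]))
E
```

```text
(no output)
```

View pics/c1.png

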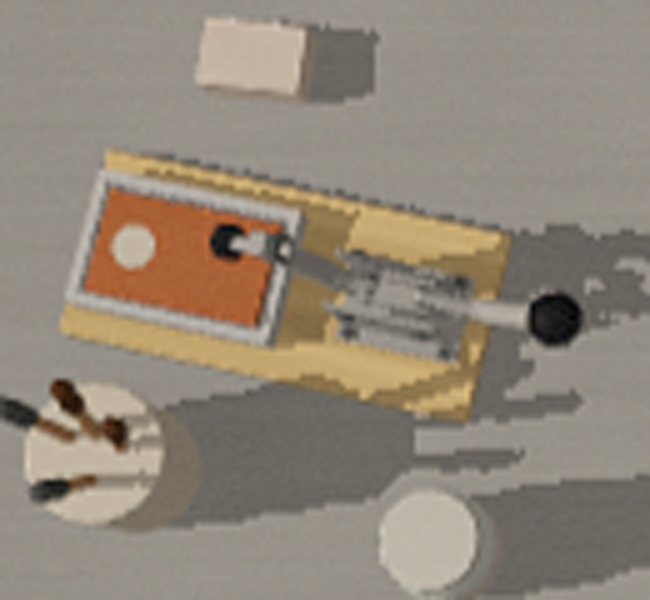

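View pics/c2.png

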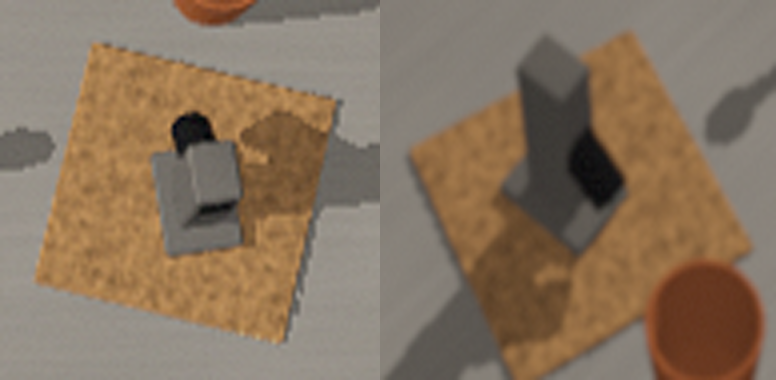

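The crops show the dab at about (166,189) in the top image, the knob at (250.5,203.5), the board corners, and the reader's snout pointing up in the image (roughly +x world, slightly left). Now the measurements.

```bash
cat > m.py <<'E'
from h import *
t=cv2.imread("pics/top0.png");s=cv2.imread("pics/scene0.png")
P1=lambda u,v:(140+u/5-.4,140+v/5-.4)
A=lambda u,v:(295+u/4-.4,165+v/4-.4)
B=lambda u,v:(175+(u-380)/3.3-.4,220+v/4-.4)
bd=np.array([onz("top",*P1(*p),.015) for p in[(107,150),(510,235),(468,420),(60,335)]])
ns=np.array([onz("top",*P1(*p),.036) for p in[(100,170),(300,210),(272,345),(67,303)]])
print("board",bd[:,:2].round(4).tolist(),[np.linalg.norm(bd[i]-bd[i-1]).round(4) for i in range(4)])
print("nest",ns[:,:2].round(4).tolist(),[np.linalg.norm(ns[i]-ns[i-1]).round(4) for i in range(4)])
d=(bd[0]+bd[3]-bd[1]-bd[2])/2; yaw1=np.arctan2(d[1],d[0])
d=(ns[0]+ns[3]-ns[1]-ns[2])/2; yaw2=np.arctan2(d[1],d[0]);print("yaw",yaw1,yaw2)
yaw=np.mean([yaw1,yaw2]);ex=np.array([np.cos(yaw),np.sin(yaw)])
print("jig origin",bd.mean(0)[:2]-.03*ex,ns.mean(0)[:2]-.085*ex)
def cc(im,lo,hi,box):
    h=cv2.cvtColor(im,cv2.COLOR_BGR2HSV);m=cv2.inRange(h,lo,hi);k=np.zeros_like(m);u0,v0,u1,v1=box;k[v0:v1,u0:u1]=m[v0:v1,u0:u1]
    n,l,st,c=cv2.connectedComponentsWithStats(k);i=1+np.argmax(st[1:,4]);return c[i],st[i].tolist()
for nm,lo,hi,b1,b2 in[("dab",(0,0,150),(180,80,255),(158,180,174,198),(386,160,399,173)),("knob",(0,0,0),(180,255,50),(242,195,262,212),(308,180,324,196))]:
    a=cc(t,lo,hi,b1);b=cc(s,lo,hi,b2);print(nm,a,b,tri(a[0],b[0]))
    if nm=="dab":print(onz("top",*a[0],.04),onz("scene",*b[0],.04))
mt=np.array([onz("top",*A(*p),.005) for p in[(93,42),(338,100),(283,344),(36,282)]]);print("mat",mt.mean(0),[np.linalg.norm(mt[i]-mt[i-1]).round(4) for i in range(4)])
print("reader top",onz("top",*A(215,174),.131),onz("scene",*B(556,68),.131),tri(A(215,174),B(556,68)))
ft=[onz("top",*A(*p),.015) for p in[(152,155),(167,257),(241,245)]];d=ft[0]-ft[1];e=ft[1]-ft[2]
print("foot centre",(ft[0]+ft[2])/2,"len",np.linalg.norm(d),np.linalg.norm(e),"yaw",np.arctan2(d[1],d[0]),np.arctan2(-e[0],e[1]))
for n,u,v,z in[("jar",425,540,.09),("pot",93,453,.09),("propctr",250,58,.028)]:print(n,onz("top",*P1(u,v),z))
print("cup",onz("top",350,156,.08))
E
python3 m.py
```

```text
board [[0.6537, 0.3204], [0.6041, 0.0863], [0.4976, 0.1077], [0.5455, 0.3418]] [np.float64(0.1104), np.float64(0.2393), np.float64(0.1086), np.float64(0.239)]
nest [[0.6367, 0.3174], [0.6137, 0.2027], [0.5366, 0.2155], [0.5601, 0.332]] [np.float64(0.078), np.float64(0.1169), np.float64(0.0782), np.float64(0.1189)]
yaw 1.36543497338086 1.37216103068662
jig origin [0.56920483 0.1846461 ] [0.56974828 0.18364455]
dab (array([166.32727273, 188.83636364]), [163, 185, 8, 9, 55]) (array([391.9787234 , 165.42553191]), [388, 162, 9, 7, 47]) (array([0.59170851, 0.2945899 , 0.04113681]), np.float64(0.00013872855518045856))
[0.59190017 0.29486437 0.04      ] [0.59118693 0.29566784 0.04      ]
knob (array([250.44578313, 203.27710843]), [246, 199, 10, 10, 83]) (array([314.44578313, 188.34939759]), [309, 184, 12, 10, 83]) (array([0.54092923, 0.05149954, 0.09809384]), np.float64(0.00044357761424278994))
mat [ 0.53250649 -0.19781638  0.005     ] [np.float64(0.1783), np.float64(0.1793), np.float64(0.1792), np.float64(0.1776)]
reader top [ 0.52337193 -0.20307288  0.131     ] [ 0.52835327 -0.20275176  0.131     ] (array([ 0.52495887, -0.20227325,  0.12685895]), np.float64(0.0031159819192311117))
foot centre [ 0.52440565 -0.20305407  0.015     ] len 0.07306850562596588 0.05245236863692935 yaw 0.1337945839709289 0.16578769382458847
jar [0.4239465  0.11832286 0.09      ]
pot [0.4692384  0.29648834 0.09      ]
propctr [0.70478758 0.23661287 0.028     ]
cup [ 0.67581532 -0.21566343  0.08      ]
```

```bash
python3 -m jog '[{"x":0.32,"y":0.66,"rz":0.37,"jaw":-1},{"x":0.32,"y":0.66,"rz":0.37,"jaw":-1},{"x":0.32,"y":0.66,"rz":0.37,"jaw":-1},{"x":0.32,"y":0.66,"rz":0.37,"jaw":-1},{"x":0.32,"y":0.66,"rz":0.37,"jaw":-1},{"x":0.32,"y":0.66,"rz":0.37,"jaw":-1},{"x":0.32,"y":0.66,"rz":0.37,"jaw":-1},{"x":0.32,"y":0.66,"rz":0.37,"jaw":-1}]' && python3 -m jog '[{"x":0.33,"y":0.66,"rz":0.37,"jaw":-1},{"x":0.33,"y":0.66,"rz":0.37,"jaw":-1},{"x":0.33,"y":0.66,"rz":0.37,"jaw":-1},{"x":0.33,"y":0.66,"rz":0.37,"jaw":-1},{"x":0.33,"y":0.66,"rz":0.37,"jaw":-1},{"x":0.33,"y":0.66,"rz":0.37,"jaw":-1},{"x":0.33,"y":0.66,"rz":0.37,"jaw":-1},{"x":0.33,"y":0.66,"rz":0.37,"jaw":-1}]'
cat > g.py <<'E'
from h import *
from scipy.spatial.transform import Rotation as Ro
import sys
O=np.array([.5695,.184]);yw=1.368;ex=np.array([np.cos(yw),np.sin(yw)]);ey=np.array([-ex[1],ex[0]])
def J(x,y,z):return np.r_[O+x*ex+y*ey,z]
def st():
    o=get_obs();R=Ro.from_rotvec(o["orientation"]).as_matrix();p=o["tcp_pos"]
    return p,np.arctan2(R[1,1],R[0,1]),R,o
def need(X,ty):
    p,y,R,o=st();dy=(ty-y+np.pi)%(2*np.pi)-np.pi
    print("clk %.2f tcp"%o["clock"],p.round(4),"yawY %.3f tool z"%y,R[:,2].round(3),"jig",((p[:2]-O)@ex).round(4),((p[:2]-O)@ey).round(4),"F",o["contact_force"].round(1),"grip",o["grip_width"].round(4),o["gripper_force"].round(1))
    print("units",((np.array(X)-p)/.06).round(2),"rz",(np.degrees(dy)/10).round(2))
E
python3 -c "
from g import *
need(J(-.195,0,.085),-.203)"
```

```text
validation failed for argument at $[0]...
Traceback (most recent call last):
  File "g.py", line 11, in need
    print("clk %.2f tcp"%o["clock"],p.round(4),"yawY %.3f tool z"%y,R[:,2].round(3),"jig",((p[:2]-O)@ex).round(4),((p[:2]-O)@ey).round(4),"F",o["contact_force"].round(1),"grip",o["grip_width"].round(4),o["gripper_force"].round(1))
                                                                                                                                                                                 ^^^^^^^^^^^^^^^^^^^^^
AttributeError: 'float' object has no attribute 'round'
```

```bash
sed -i 's/o\["grip_width"\].round(4),o\["gripper_force"\].round(1)/round(float(o["grip_width"]),4),round(float(o["gripper_force"]),1)/' g.py
python3 -m jog '[{"rx":0,"ry":0,"rz":0.37,"x":0.32,"y":0.66,"z":0,"jaw":-1},{"rx":0,"ry":0,"rz":0.37,"x":0.32,"y":0.66,"z":0,"jaw":-1},{"rx":0,"ry":0,"rz":0.37,"x":0.32,"y":0.66,"z":0,"jaw":-1},{"rx":0,"ry":0,"rz":0.37,"x":0.32,"y":0.66,"z":0,"jaw":-1},{"rx":0,"ry":0,"rz":0.37,"x":0.32,"y":0.66,"z":0,"jaw":-1},{"rx":0,"ry":0,"rz":0.37,"x":0.32,"y":0.66,"z":0,"jaw":-1},{"rx":0,"ry":0,"rz":0.37,"x":0.32,"y":0.66,"z":0,"jaw":-1},{"rx":0,"ry":0,"rz":0.37,"x":0.32,"y":0.66,"z":0,"jaw":-1}]'
python3 -c "
from g import *
need(J(-.195,0,.085),-.203)"
```

```text
clock: 1.1
tcp_pos: [0.3712, -0.3208, 0.2087]
orientation: [-2.864, -1.29, 0.0]
contact_force: [1.5, -0.8, -0.0]
grip_width: -0.0001
gripper_force: 0.0
clk 1.10 tcp [ 0.3712 -0.3208  0.2087] yawY -0.724 tool z [-0.  0. -1.] jig -0.5344 0.0926 F [ 1.5 -0.8 -0. ] grip -0.0001 0.0
units [ 2.65  5.23 -2.06] rz 2.99
```

```bash

python3 -m jog '[{"rx":0,"ry":0,"rz":0.37,"x":0.33,"y":0.65,"z":0,"jaw":-1},{"rx":0,"ry":0,"rz":0.37,"x":0.33,"y":0.65,"z":0,"jaw":-1},{"rx":0,"ry":0,"rz":0.37,"x":0.33,"y":0.65,"z":0,"jaw":-1},{"rx":0,"ry":0,"rz":0.37,"x":0.33,"y":0.65,"z":0,"jaw":-1},{"rx":0,"ry":0,"rz":0.37,"x":0.33,"y":0.65,"z":0,"jaw":-1},{"rx":0,"ry":0,"rz":0.37,"x":0.33,"y":0.65,"z":0,"jaw":-1},{"rx":0,"ry":0,"rz":0.37,"x":0.33,"y":0.65,"z":0,"jaw":-1},{"rx":0,"ry":0,"rz":0.37,"x":0.33,"y":0.65,"z":0,"jaw":-1}]'
python3 -m jog '[{"rx":0,"ry":0,"rz":0,"x":0,"y":0,"z":-0.7,"jaw":-1},{"rx":0,"ry":0,"rz":0,"x":0,"y":0,"z":-0.7,"jaw":-1},{"rx":0,"ry":0,"rz":0,"x":0,"y":0,"z":-0.66,"jaw":-1},{"rx":0,"ry":0,"rz":0,"x":0,"y":0,"z":0,"jaw":-1}]'
python3 -c "
from g import *
need(J(-.165,0,.085),-.203)"
```

```text
clock: 2.1
tcp_pos: [0.5296, -0.0092, 0.2086]
orientation: [-2.44, -1.979, 0.001]
contact_force: [1.0, -1.0, -0.8]
grip_width: -0.0001
gripper_force: 0.0
clock: 2.6
tcp_pos: [0.5265, -0.0104, 0.0827]
orientation: [-2.438, -1.974, 0.008]
contact_force: [-0.2, 0.2, 0.5]
grip_width: -0.0001
gripper_force: 0.0
clk 2.60 tcp [ 0.5265 -0.0104  0.0827] yawY -0.209 tool z [-0.007  0.    -1.   ] jig -0.1991 0.0029 F [-0.2  0.2  0.5] grip -0.0001 0.0
units [0.16 0.55 0.04] rz 0.04
```

```bash

python3 -m jog '[{"rx":0,"ry":0,"rz":0.04,"x":0.08,"y":0.25,"z":0,"jaw":-1},{"rx":0,"ry":0,"rz":0,"x":0.08,"y":0.25,"z":0,"jaw":-1},{"rx":0,"ry":0,"rz":0,"x":0.05,"y":0.25,"z":0,"jaw":-1},{"rx":0,"ry":0,"rz":0,"x":0.05,"y":0.25,"z":0.05,"jaw":-1},{"rx":0,"ry":0,"rz":0,"x":0.05,"y":0.2,"z":0.2,"jaw":-1},{"rx":0,"ry":0,"rz":0,"x":0.04,"y":0.2,"z":0.2,"jaw":-1},{"rx":0,"ry":0,"rz":0,"x":0.04,"y":0.2,"z":0.15,"jaw":-1},{"rx":0,"ry":0,"rz":0,"x":0.02,"y":0.1,"z":0,"jaw":-1}]'
python3 -c "
from g import *
need(J(-.0765,0,.12),-.203)
cv2.imwrite('pics/p1.png',cv2.resize(np.hstack([grab_frame('top')[120:260,140:300],grab_frame('scene')[100:240,280:440]]),None,fx=2.5,fy=2.5)[:,:,::-1])"
```

```text
clock: 3.6
tcp_pos: [0.5562, 0.0898, 0.1272]
orientation: [2.431, 1.978, 0.0]
contact_force: [-15.4, -14.5, 51.3]
grip_width: -0.0
gripper_force: 25.1
clk 3.60 tcp [0.5562 0.0898 0.1272] yawY -0.205 tool z [ 0.005 -0.006 -1.   ] jig -0.095 -0.0059 F [-15.4 -14.5  51.3] grip -0.0 25.1
units [-0.03  0.32 -0.12] rz 0.01
```

View pics/p1.png

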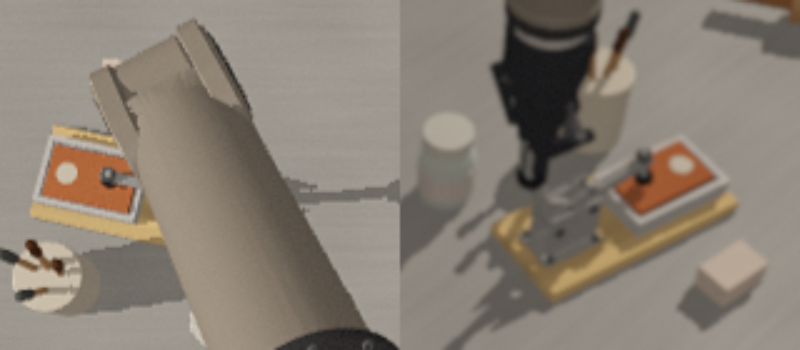

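```bash
python3 -c "
from g import *
f=lambda X:(((proj('scene',X)-[280,100])*2.5+[400,0]).round(),((proj('top',X)-[140,120])*2.5).round())
print('tcp',f(st()[0]))
for l in [0.9,.7,.5,.4,.3,.2,.1,0,-.1]:
  print(l,f(J(-.0595-.09*np.sin(l),0,.052+.09*np.cos(l)))[0], 'armfoot', )
print('pivot',f(J(-.0595,0,.052)),f(J(.055,0,.04)),f(J(.055,0,.065)),f(J(-.02,0,.065)))
i=grab_frame('scene');cv2.imwrite('pics/p2.png',cv2.resize(i[125:210,290:400],None,fx=7,fy=7,interpolation=2)[:,:,::-1])"
```

```text
tcp (array([529., 187.]), array([236., 189.]))
0.9 [493. 212.] armfoot
0.7 [504. 198.] armfoot
0.5 [518. 185.] armfoot
0.4 [526. 178.] armfoot
0.3 [533. 173.] armfoot
0.2 [541. 167.] armfoot
0.1 [549. 163.] armfoot
0 [557. 159.] armfoot
-0.1 [564. 156.] armfoot
pivot (array([547., 222.]), array([214., 201.])) (array([636., 186.]), array([116., 182.])) (array([640., 169.]), array([111., 178.])) (array([581., 198.]), array([177., 191.]))
```

View pics/p2.png

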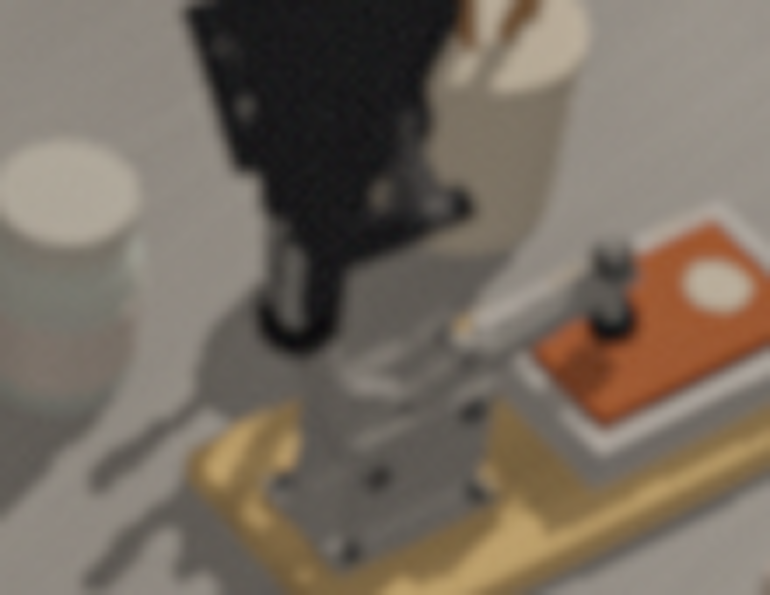

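The foot is still hovering a few mm over the tile, and the finger (298,325) and the knob appear to be jammed together with 51 N upward. I'll back off and look at how the handle stands.

```bash

python3 -m jog '[{"rx":0,"ry":0,"rz":0,"x":0,"y":0,"z":0.5,"jaw":-1},{"rx":0,"ry":0,"rz":0,"x":0,"y":0,"z":0.5,"jaw":-1},{"rx":0,"ry":0,"rz":0,"x":-0.1,"y":-0.5,"z":0.5,"jaw":-1},{"rx":0,"ry":0,"rz":0,"x":-0.2,"y":-0.8,"z":0,"jaw":-1},{"rx":0,"ry":0,"rz":0,"x":-0.2,"y":-0.8,"z":0,"jaw":-1},{"rx":0,"ry":0,"rz":0,"x":0,"y":0,"z":0,"jaw":-1}]'
python3 -c "
from g import *
need(J(-.0765,0,.12),-.203)
a,b=grab_frame('top')[150:240,140:270],grab_frame('scene')[110:220,280:410]
cv2.imwrite('pics/p3.png',np.hstack([cv2.resize(a,(390,270)),cv2.resize(b,(390,330))[:270]])[:,:,::-1])
cv2.imwrite('pics/p3.png',np.hstack([cv2.resize(a,(390,270)),cv2.resize(b,(390,330))[60:]])[:,:,::-1])"
```

```text
clock: 4.5
tcp_pos: [0.5233, -0.0381, 0.2118]
orientation: [2.44, 1.976, -0.002]
contact_force: [0.5, 0.4, 1.0]
grip_width: 0.0002
gripper_force: 0.0
clk 4.50 tcp [ 0.5233 -0.0381  0.2118] yawY -0.209 tool z [ 0.    -0.002 -1.   ] jig -0.2268 0.0005 F [0.5 0.4 1. ] grip 0.0002 0.0
units [ 0.51  2.45 -1.53] rz 0.04
```

View pics/p3.png

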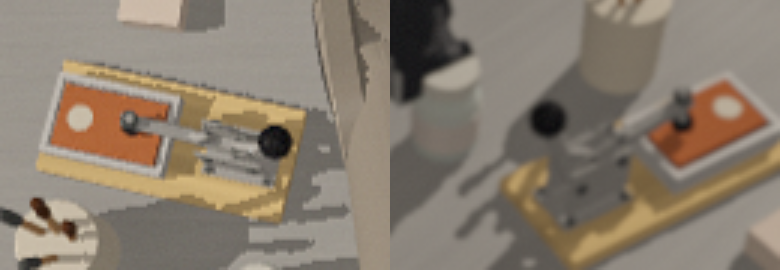

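```bash

python3 -m jog '[{"rx":0,"ry":0,"rz":0,"x":0.17,"y":0.8,"z":0,"jaw":-1},{"rx":0,"ry":0,"rz":0,"x":0.1,"y":0.4,"z":-0.7,"jaw":-1},{"rx":0,"ry":0,"rz":0,"x":0,"y":0,"z":-0.8,"jaw":-1},{"rx":0,"ry":0,"rz":0,"x":0,"y":0,"z":0,"jaw":-1}]'
python3 -c "
from g import *
print(tri((231.3,197.3),(332.7,169.3)))
for l in (.5,.4,.3,.2,.1):print(l,J(-.0595-.09*np.sin(l),0,.052+.09*np.cos(l)))
need(J(-.0765,0,.12),-.203)"
```

```text
clock: 5.1
tcp_pos: [0.5374, 0.0398, 0.1186]
orientation: [-2.427, -1.987, 0.008]
contact_force: [0.9, 0.1, -0.4]
grip_width: 0.0002
gripper_force: 0.0
(array([0.55035597, 0.09821929, 0.13651705]), np.float64(0.001958706100938071))
0.5 [0.54882569 0.08345525 0.13098243]
0.4 [0.55045724 0.0913899  0.13489549]
0.3 [0.55215931 0.09966755 0.13798028]
0.2 [0.55391491 0.1082055  0.14020599]
0.1 [0.55570649 0.11691844 0.14155037]
clk 5.10 tcp [0.5374 0.0398 0.1186] yawY -0.199 tool z [-0.007  0.    -1.   ] jig -0.1477 0.0024 F [ 0.9  0.1 -0.4] grip 0.0002 0.0
units [0.28 1.15 0.02] rz -0.02
```

```bash

python3 -m jog '[{"rx":0,"ry":0,"rz":0,"x":0.08,"y":0.3,"z":0,"jaw":-1},{"rx":0,"ry":0,"rz":0,"x":0.05,"y":0.2,"z":0,"jaw":-1},{"rx":0,"ry":0,"rz":0,"x":0.05,"y":0.2,"z":0,"jaw":-1},{"rx":0,"ry":0,"rz":0,"x":0.05,"y":0.2,"z":0,"jaw":-1}]'
python3 -c "
from g import *
need(J(-.0765,0,.12),-.203)
"
```

```text
clock: 5.6
tcp_pos: [0.555, 0.0897, 0.126]
orientation: [2.433, 1.979, -0.004]
contact_force: [-18.3, -14.3, 52.5]
grip_width: 0.0001
gripper_force: 24.1
clk 5.60 tcp [0.555  0.0897 0.126 ] yawY -0.205 tool z [ 0.002 -0.006 -1.   ] jig -0.0952 -0.0048 F [-18.3 -14.3  52.5] grip 0.0001 24.1
units [-0.02  0.32 -0.1 ] rz 0.01
```

```bash

python3 -m jog '[{"rx":0,"ry":0,"rz":0,"x":-0.08,"y":-0.5,"z":0,"jaw":-1},{"rx":0,"ry":0,"rz":0,"x":-0.1,"y":-0.3,"z":0.2,"jaw":-1},{"rx":0,"ry":0,"rz":0,"x":0,"y":0,"z":0,"jaw":-1}]'
python3 -c "
from g import *
need(J(-.11,0,.138),-.203)
"
```

```text
clock: 5.98
tcp_pos: [0.5441, 0.0428, 0.1347]
orientation: [2.436, 1.981, 0.003]
contact_force: [0.6, 0.5, 0.1]
grip_width: 0.0
gripper_force: 0.0
clk 5.97 tcp [0.5441 0.0428 0.1347] yawY -0.205 tool z [ 0.003 -0.001 -1.   ] jig -0.1434 -0.0036 F [0.6 0.5 0.1] grip 0.0 0.0
units [0.05 0.56 0.05] rz 0.01
```

```bash

python3 -m jog '[{"rx":0,"ry":0,"rz":0,"x":0.05,"y":0.4,"z":0.03,"jaw":-1},{"rx":0,"ry":0,"rz":0,"x":0.05,"y":0.3,"z":0.02,"jaw":-1},{"rx":0,"ry":0,"rz":0,"x":0.04,"y":0.2,"z":0,"jaw":-1}]'
python3 -c "
from g import *
need(J(-.0765,0,.138),-.203)
"
python3 -m jog '[{"rx":0,"ry":0,"rz":0,"x":0.02,"y":0.12,"z":0,"jaw":-1},{"rx":0,"ry":0,"rz":0,"x":0.02,"y":0.12,"z":0,"jaw":-1}]'
python3 -c "
from g import *
need(J(-.0765,0,.138),-.203)
"
```

```text
clock: 6.35
tcp_pos: [0.5517, 0.1001, 0.1364]
orientation: [-2.432, -1.988, -0.001]
contact_force: [0.9, -0.4, 0.3]
grip_width: -0.0001
gripper_force: 0.0
clk 6.35 tcp [0.5517 0.1001 0.1364] yawY -0.200 tool z [ 0.     0.001 -1.   ] jig -0.0858 0.0005 F [ 0.9 -0.4  0.3] grip -0.0001 0.0
units [0.04 0.15 0.03] rz -0.01
clock: 6.6
tcp_pos: [0.5539, 0.1122, 0.1361]
orientation: [2.435, 1.985, -0.001]
contact_force: [-0.4, -0.3, -0.6]
grip_width: -0.0002
gripper_force: 0.0
clk 6.60 tcp [0.5539 0.1122 0.1361] yawY -0.203 tool z [-0. -0. -1.] jig -0.0735 0.0008 F [-0.4 -0.3 -0.6] grip -0.0002 0.0
units [ 0.   -0.05  0.03] rz 0.0
```

```bash

python3 -m jog '[{"rx":0,"ry":0,"rz":0,"x":0.02,"y":0.12,"z":0,"jaw":-1},{"rx":0,"ry":0,"rz":0,"x":0,"y":0,"z":0,"jaw":-1}]'
python3 -c "
from g import *
need(J(-.0765,0,.138),-.203)
i=grab_frame('scene')[100:190,300:400]
j=grab_frame('top')[150:240,150:250]
cv2.imwrite('pics/p4.png',cv2.resize(np.hstack([i,j]),None,fx=4,fy=4,interpolation=2)[:,:,::-1])
"
```

```text
clock: 6.85
tcp_pos: [0.5552, 0.1198, 0.1363]
orientation: [-2.434, -1.986, -0.0]
contact_force: [1.3, 0.0, -0.4]
grip_width: -0.0001
gripper_force: 0.0
clk 6.85 tcp [0.5552 0.1198 0.1363] yawY -0.202 tool z [ 0.  0. -1.] jig -0.0657 0.0011 F [ 1.3  0.  -0.4] grip -0.0001 0.0
units [-0.02 -0.18  0.03] rz -0.0
```

View pics/p4.png

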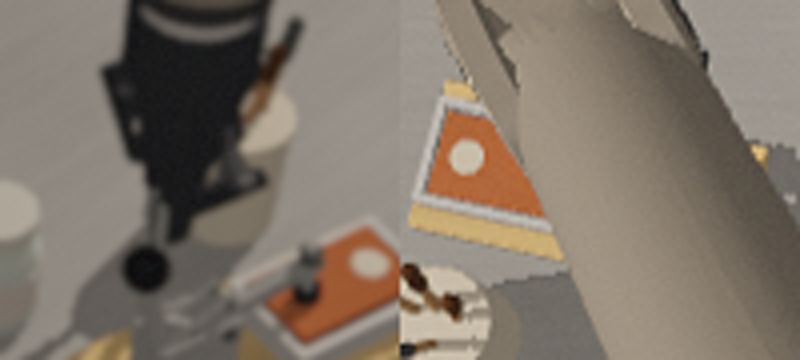

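The knob (147,268) sits in front of and below the fingertip (178,235), so the real fingertip is about 20 mm higher than I assumed and rode over the knob. I'll check this against the projection, then retry lower.

```bash

python3 -c "
from g import *
p=st()[0]
print(proj('scene',p),proj('scene',p+[0,0,.022]),proj('scene',p+[0,0,.03]))"
python3 -m jog '[{"rx":0,"ry":0,"rz":0,"x":0,"y":0,"z":0.5,"jaw":-1},{"rx":0,"ry":0,"rz":0,"x":-0.17,"y":-0.8,"z":0,"jaw":-1},{"rx":0,"ry":0,"rz":0,"x":-0.08,"y":-0.4,"z":0,"jaw":-1},{"rx":0,"ry":0,"rz":0,"x":0,"y":0,"z":-0.6,"jaw":-1},{"rx":0,"ry":0,"rz":0,"x":0,"y":0,"z":-0.5,"jaw":-1},{"rx":0,"ry":0,"rz":0,"x":0,"y":0,"z":0,"jaw":-1}]'
python3 -c "
from g import *
need(J(-.0765,0,.1),-.203)
"
```

```text
[339.75113661 166.13232432] [340.67592817 159.55226679] [341.01861562 157.11398419]
clock: 7.7
tcp_pos: [0.5383, 0.0464, 0.0985]
orientation: [-2.434, -1.983, 0.006]
contact_force: [-0.3, -0.1, 0.7]
grip_width: 0.0002
gripper_force: 0.0
clk 7.70 tcp [0.5383 0.0464 0.0985] yawY -0.203 tool z [-0.005 -0.001 -1.   ] jig -0.1411 0.0029 F [-0.3 -0.1  0.7] grip 0.0002 0.0
units [0.26 1.04 0.02] rz 0.0
```

```bash

python3 -m jog '[{"rx":0,"ry":0,"rz":0,"x":0.08,"y":0.3,"z":0,"jaw":-1},{"rx":0,"ry":0,"rz":0,"x":0.06,"y":0.25,"z":0,"jaw":-1},{"rx":0,"ry":0,"rz":0,"x":0.04,"y":0.2,"z":0,"jaw":-1},{"rx":0,"ry":0,"rz":0,"x":0.04,"y":0.15,"z":0,"jaw":-1}]'
python3 -c "
from g import *
need(J(-.0765,0,.1),-.203)
"
python3 -m jog '[{"rx":0,"ry":0,"rz":0,"x":0.02,"y":0.1,"z":0,"jaw":-1},{"rx":0,"ry":0,"rz":0,"x":0.02,"y":0.05,"z":0,"jaw":-1}]'
python3 -c "
from g import *
need(J(-.0765,0,.1),-.203)
"
```

```text
clock: 8.2
tcp_pos: [0.5537, 0.1024, 0.1008]
orientation: [2.434, 1.986, 0.001]
contact_force: [0.2, -1.0, 0.7]
grip_width: -0.0002
gripper_force: 0.2
clk 8.20 tcp [0.5537 0.1024 0.1008] yawY -0.202 tool z [ 0.001  0.    -1.   ] jig -0.0831 -0.001 F [ 0.2 -1.   0.7] grip -0.0002 0.2
units [ 0.01  0.11 -0.01] rz -0.0
clock: 8.45
tcp_pos: [0.5555, 0.1109, 0.1002]
orientation: [-2.434, -1.986, 0.001]
contact_force: [-2.6, -3.2, 2.4]
grip_width: -0.0
gripper_force: 2.1
clk 8.45 tcp [0.5555 0.1109 0.1002] yawY -0.202 tool z [-0.001  0.    -1.   ] jig -0.0744 -0.001 F [-2.6 -3.2  2.4] grip -0.0 2.1
units [-0.02 -0.03 -0.  ] rz -0.0
```

```bash

python3 -m jog '[{"rx":0,"ry":0,"rz":0,"x":0.01,"y":0.08,"z":0,"jaw":-1},{"rx":0,"ry":0,"rz":0,"x":0,"y":0,"z":0,"jaw":-1}]'
python3 -c "
from g import *
need(J(-.0765,0,.1),-.203)
"
python3 -m jog '[{"rx":0,"ry":0,"rz":0,"x":0.01,"y":0.08,"z":0,"jaw":-1},{"rx":0,"ry":0,"rz":0,"x":0,"y":0,"z":0,"jaw":-1}]'
python3 -c "
from g import *
need(J(-.0765,0,.1),-.203)
"
```

```text
clock: 8.7
tcp_pos: [0.5555, 0.1109, 0.1001]
orientation: [2.436, 1.98, -0.009]
contact_force: [-4.1, -9.5, 7.1]
grip_width: 0.0
gripper_force: 4.9
clk 8.70 tcp [0.5555 0.1109 0.1001] yawY -0.206 tool z [-0.003 -0.006 -1.   ] jig -0.0744 -0.001 F [-4.1 -9.5  7.1] grip 0.0 4.9
units [-0.02 -0.03 -0.  ] rz 0.02
clock: 8.95
tcp_pos: [0.5554, 0.1111, 0.1]
orientation: [2.436, 1.974, -0.018]
contact_force: [-7.3, -19.4, 13.5]
grip_width: 0.0002
gripper_force: 10.2
clk 8.95 tcp [0.5554 0.1111 0.1   ] yawY -0.209 tool z [-0.005 -0.012 -1.   ] jig -0.0743 -0.0009 F [ -7.3 -19.4  13.5] grip 0.0002 10.2
units [-0.02 -0.03 -0.  ] rz 0.03
```

```bash

python3 -m jog '[{"rx":0,"ry":0,"rz":0,"x":-0.1,"y":-0.6,"z":0,"jaw":-1},{"rx":0,"ry":0,"rz":0,"x":-0.1,"y":-0.6,"z":0.8,"jaw":0},{"rx":0,"ry":0,"rz":-1,"x":-0.03,"y":-0.6,"z":0.9,"jaw":1},{"rx":0,"ry":0,"rz":-1,"x":-0.03,"y":-0.6,"z":0.5,"jaw":1},{"rx":0,"ry":0,"rz":-1,"x":-0.03,"y":-0.7,"z":0,"jaw":1},{"rx":0,"ry":0,"rz":-1,"x":-0.03,"y":-0.7,"z":0,"jaw":1},{"rx":0,"ry":0,"rz":-1,"x":0,"y":-0.7,"z":0,"jaw":1},{"rx":0,"ry":0,"rz":-1,"x":0,"y":-0.5,"z":0,"jaw":1}]'
cat > k.py <<'E'
from g import *
def cc(im,hi,box):
    m=cv2.inRange(cv2.cvtColor(im,cv2.COLOR_RGB2HSV),(0,0,0),(180,255,hi));k=np.zeros_like(m);u0,v0,u1,v1=box;k[v0:v1,u0:u1]=m[v0:v1,u0:u1]
    n,l,s,c=cv2.connectedComponentsWithStats(k);i=1+np.argmax(s[1:,4]);return c[i],s[i].tolist()
t=grab_frame('top');s=grab_frame('scene')
cv2.imwrite('pics/kt.png',t[:,:,::-1]);cv2.imwrite('pics/ks.png',s[:,:,::-1])
a=cc(t,50,(205,180,265,215));b=cc(s,50,(305,155,360,200));P,e=tri(a[0],b[0]);x=(P[:2]-O)@ex
print(a,b,P,e,"jig x",x,"handle angle",1.05+np.arctan2(x+.0595,P[2]-.052))
E
python3 -c "
from k import *
need([.524,-.203,.2],-1.42)
"
```

```text
clock: 9.95
tcp_pos: [0.5374, -0.1811, 0.2302]
orientation: [3.103, 0.489, -0.0]
contact_force: [0.1, 0.5, -0.1]
grip_width: 0.0854
gripper_force: 0.0
(array([216.0989011 , 193.25274725]), [211, 188, 11, 12, 91]) (array([346.07368421, 161.92631579]), [341, 157, 11, 11, 95]) [0.55917136 0.13605338 0.14145861] 0.00025079433434547685 jig x -0.04904433997005701 handle angle 1.1663491997004085
clk 10.05 tcp [ 0.537  -0.1833  0.23  ] yawY -1.259 tool z [-0.    -0.002 -1.   ] jig -0.3663 -0.0422 F [0.2 0.3 0. ] grip 0.0854 0.0
units [-0.22 -0.33 -0.5 ] rz -0.92
```

```bash

python3 -m jog '[{"rx":0,"ry":0,"rz":-0.5,"x":-0.11,"y":-0.16,"z":0,"jaw":1},{"rx":0,"ry":0,"rz":-0.42,"x":-0.11,"y":-0.17,"z":0,"jaw":1},{"rx":0,"ry":0,"rz":0,"x":0,"y":0,"z":0,"jaw":1}]'
python3 -c "
from g import *
need([.524,-.203,.072],-1.42)
s=grab_frame('scene')[170:300,160:300]
cv2.imwrite('pics/p5.png',cv2.resize(s,None,fx=4,fy=4,interpolation=2)[:,:,::-1])
p=st()[0];print(((proj('scene',p)-[160,170])*4),((proj('scene',p+[0,0,.022])-[160,170])*4))
"
```

```text
clock: 10.42
tcp_pos: [0.5243, -0.1985, 0.2302]
orientation: [-3.131, -0.253, 0.0]
contact_force: [-0.6, 0.3, 0.4]
grip_width: 0.0854
gripper_force: 0.0
clk 10.43 tcp [ 0.5243 -0.1985  0.2302] yawY -1.409 tool z [-0.  0. -1.] jig -0.3837 -0.0327 F [-0.6  0.3  0.4] grip 0.0854 0.0
units [-0.   -0.08 -2.64] rz -0.06
[261.31775021 137.9913088 ] [258.1520685 109.157972 ]
```

View pics/p5.png

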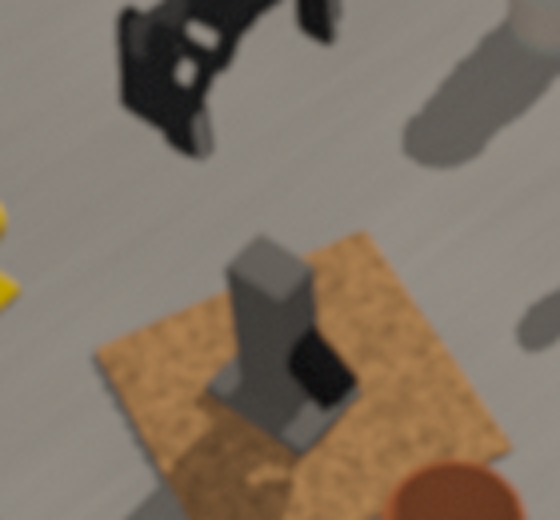

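Fingertips at (200,155) and (330,40) straddle the reader at (270,270). Their height confirms the ~18–20 mm offset. Descending and gripping.

```bash

python3 -m jog '[{"rx":0,"ry":0,"rz":-0.06,"x":0,"y":-0.08,"z":-0.5,"jaw":1},{"rx":0,"ry":0,"rz":0,"x":0,"y":0,"z":-0.7,"jaw":1},{"rx":0,"ry":0,"rz":0,"x":0,"y":0,"z":-0.7,"jaw":1},{"rx":0,"ry":0,"rz":0,"x":0,"y":0,"z":-0.5,"jaw":1},{"rx":0,"ry":0,"rz":0,"x":0,"y":0,"z":-0.24,"jaw":1},{"rx":0,"ry":0,"rz":0,"x":0,"y":0,"z":0,"jaw":1}]'
python3 -m jog '[{"rx":0,"ry":0,"rz":0,"x":0,"y":0,"z":0,"jaw":0},{"rx":0,"ry":0,"rz":0,"x":0,"y":0,"z":0,"jaw":-0.2},{"rx":0,"ry":0,"rz":0,"x":0,"y":0,"z":0,"jaw":-0.4},{"rx":0,"ry":0,"rz":0,"x":0,"y":0,"z":0,"jaw":-0.6},{"rx":0,"ry":0,"rz":0,"x":0,"y":0,"z":0,"jaw":-1},{"rx":0,"ry":0,"rz":0,"x":0,"y":0,"z":0,"jaw":-1}]' 50
python3 -c "
from g import *
need([.524,-.203,.072],-1.42)"
```

```text
clock: 11.22
tcp_pos: [0.5246, -0.2026, 0.0714]
orientation: [-3.132, -0.237, 0.002]
contact_force: [-0.4, -0.1, 0.8]
grip_width: 0.0855
gripper_force: 0.0
clock: 11.98
tcp_pos: [0.5254, -0.2038, 0.0728]
orientation: [3.132, 0.235, 0.003]
contact_force: [0.4, -0.8, 7.3]
grip_width: 0.0317
gripper_force: 50.9
clk 11.97 tcp [ 0.5254 -0.2038  0.0728] yawY -1.421 tool z [ 0.002 -0.001 -1.   ] jig -0.3887 -0.0349 F [ 0.4 -0.8  7.3] grip 0.0317 50.9
units [-0.02  0.01 -0.01] rz 0.01
```

```bash

python3 -m jog '[{"rx":0,"ry":0,"rz":0,"x":0,"y":0,"z":0.3,"jaw":-1},{"rx":0,"ry":0,"rz":0,"x":0,"y":0,"z":0.6,"jaw":-1},{"rx":0,"ry":0,"rz":0.3,"x":0,"y":0,"z":0.8,"jaw":-1},{"rx":0,"ry":0,"rz":0.6,"x":0,"y":0,"z":0.8,"jaw":-1},{"rx":0,"ry":0,"rz":0.9,"x":0.1,"y":0.2,"z":0.8,"jaw":-1},{"rx":0,"ry":0,"rz":0.9,"x":0.15,"y":0.4,"z":0.5,"jaw":-1},{"rx":0,"ry":0,"rz":0.9,"x":0.15,"y":0.45,"z":0,"jaw":-1},{"rx":0,"ry":0,"rz":0.9,"x":0.15,"y":0.45,"z":0,"jaw":-1}]'
python3 -m jog '[{"rx":0,"ry":0,"rz":0.9,"x":0.15,"y":0.5,"z":0,"jaw":-1},{"rx":0,"ry":0,"rz":0.9,"x":0.15,"y":0.5,"z":0,"jaw":-1},{"rx":0,"ry":0,"rz":0.9,"x":0.15,"y":0.5,"z":0,"jaw":-1},{"rx":0,"ry":0,"rz":0.9,"x":0.15,"y":0.5,"z":0,"jaw":-1},{"rx":0,"ry":0,"rz":0.9,"x":0.15,"y":0.5,"z":0,"jaw":-1},{"rx":0,"ry":0,"rz":0.9,"x":0.15,"y":0.5,"z":0,"jaw":-1},{"rx":0,"ry":0,"rz":0.9,"x":0.15,"y":0.5,"z":0,"jaw":-1},{"rx":0,"ry":0,"rz":0.9,"x":0.15,"y":0.5,"z":0,"jaw":-1}]'
python3 -c "
from g import *
need([.70,.3215,.30],1.81)"
```

```text
clock: 12.98
tcp_pos: [0.5571, -0.1124, 0.3007]
orientation: [2.801, 1.423, -0.0]
contact_force: [-0.2, -0.2, -3.6]
grip_width: 0.0316
gripper_force: 50.3
clock: 13.98
tcp_pos: [0.629, 0.1272, 0.3]
orientation: [-1.429, -2.797, 0.002]
contact_force: [0.3, 0.1, -2.8]
grip_width: 0.0312
gripper_force: 50.4
clk 13.97 tcp [0.629  0.1272 0.3   ] yawY 0.626 tool z [-0.001 -0.001 -1.   ] jig -0.0436 -0.0697 F [ 0.3  0.1 -2.8] grip 0.0312 50.4
units [ 1.18  3.24 -0.  ] rz 6.78
```

```bash

python3 -m jog '[{"rx":0,"ry":0,"rz":0.9,"x":0.18,"y":0.45,"z":0,"jaw":-1},{"rx":0,"ry":0,"rz":0.9,"x":0.18,"y":0.45,"z":0,"jaw":-1},{"rx":0,"ry":0,"rz":0.9,"x":0.18,"y":0.45,"z":0,"jaw":-1},{"rx":0,"ry":0,"rz":0.9,"x":0.16,"y":0.45,"z":0,"jaw":-1},{"rx":0,"ry":0,"rz":0.9,"x":0.16,"y":0.45,"z":0,"jaw":-1},{"rx":0,"ry":0,"rz":0.9,"x":0.16,"y":0.45,"z":0,"jaw":-1},{"rx":0,"ry":0,"rz":0.9,"x":0.1,"y":0.3,"z":0,"jaw":-1},{"rx":0,"ry":0,"rz":0.48,"x":0.06,"y":0.2,"z":0,"jaw":-1}]'
cat > a.py <<'E'
from g import *
def goal(off=0,d=.085):
    p,y,R,o=st();ry=y+np.pi/2;e=np.array([np.cos(ry),np.sin(ry)]);dab=np.array([.5918,.2947])
    h=d*np.cos(np.radians(40))+.046
    return np.r_[dab-h*e+off*e*0,.040+d*np.sin(np.radians(40))-.041+.0678]
need(goal(),1.81);p=st()[0]
E
python3 a.py
```

```text
clock: 14.98
tcp_pos: [0.6998, 0.3192, 0.2995]
orientation: [0.373, -3.118, 0.001]
contact_force: [1.1, -0.6, -3.4]
grip_width: 0.0313
gripper_force: 50.4
clk 14.97 tcp [0.6998 0.3192 0.2995] yawY 1.809 tool z [-0.002 -0.001 -1.   ] jig 0.1587 -0.1004 F [ 1.1 -0.6 -3.4] grip 0.0313 50.4
units [-0.    0.03 -2.97] rz 0.01
```

```bash

python3 -m jog '[{"rx":0,"ry":0,"rz":0,"x":0,"y":0.03,"z":-0.6,"jaw":-1},{"rx":0,"ry":0,"rz":0,"x":0,"y":0,"z":-0.7,"jaw":-1},{"rx":0,"ry":0,"rz":0,"x":0,"y":0,"z":-0.7,"jaw":-1},{"rx":0,"ry":0,"rz":0,"x":0,"y":0,"z":-0.2,"jaw":-1},{"rx":0,"ry":0,"rz":0,"x":0,"y":0,"z":0,"jaw":-1}]'
python3 a.py; python3 -c "
from k import *
i=s[90:215,330:480];cv2.imwrite('pics/p6.png',cv2.resize(np.vstack([i]),None,fx=4,fy=4,interpolation=2)[:,:,::-1])
p,y,R,o=st();ry=y+np.pi/2;e=np.array([np.cos(ry),np.sin(ry),0]);n=np.array([-e[1],e[0],0]);org=p-[0,0,.0678]
for nm,X in [('nose',org+.046*e+[0,0,.041]),('topc',org+[0,0,.126]),('foot++',org+.0375*e+.0275*n),('foot+-',org+.0375*e-.0275*n),('foot-+',org-.0375*e+.0275*n),('dab',[.5918,.2947,.04])]:
  print(nm,((proj('scene',X)-[330,90])*4).round())"
```

```text
clock: 15.6
tcp_pos: [0.7003, 0.3201, 0.1679]
orientation: [0.366, -3.119, 0.001]
contact_force: [0.6, 1.2, -3.5]
grip_width: 0.0313
gripper_force: 50.3
clk 15.60 tcp [0.7003 0.3201 0.1679] yawY 1.804 tool z [-0.001 -0.001 -1.   ] jig 0.1596 -0.1007 F [ 0.6  1.2 -3.5] grip 0.0313 50.3
units [-0.01  0.01 -0.77] rz 0.03Traceback (most recent call last):
  File "<string>", line 2, in <module>
    from k import *
  File "k.py", line 7, in <module>
    a=cc(t,50,(205,180,265,215));b=cc(s,50,(305,155,360,200));P,e=tri(a[0],b[0]);x=(P[:2]-O)@ex
  File "k.py", line 4, in cc
    n,l,s,c=cv2.connectedComponentsWithStats(k);i=1+np.argmax(s[1:,4]);return c[i],s[i].tolist()
                                                    ~~~~~~~~~^^^^^^^^^
    return _wrapfunc(a, 'argmax', axis=axis, out=out, **kwds)
    return bound(*args, **kwds)
ValueError: attempt to get argmax of an empty sequence
```

```bash

python3 -m jog '[{"rx":0,"ry":0,"rz":0.03,"x":0,"y":0,"z":-0.3,"jaw":-1},{"rx":0,"ry":0,"rz":0,"x":0,"y":0,"z":-0.3,"jaw":-1},{"rx":0,"ry":0,"rz":0,"x":0,"y":0,"z":-0.17,"jaw":-1},{"rx":0,"ry":0,"rz":0,"x":0,"y":0,"z":0,"jaw":-1},{"rx":0,"ry":0,"rz":0,"x":0,"y":0,"z":0,"jaw":-1}]'
python3 a.py; python3 -c "
from g import *
s=grab_frame('scene')
i=s[90:215,330:480];cv2.imwrite('pics/p6.png',cv2.resize(i,None,fx=5,fy=4.8,interpolation=2)[:,:,::-1])
p,y,R,o=st();ry=y+np.pi/2;e=np.array([np.cos(ry),np.sin(ry),0]);n=np.array([-e[1],e[0],0]);org=p-[0,0,.0678]
for nm,X in [('nose',org+.046*e+[0,0,.041]),('foot++',org+.0375*e+.0275*n),('foot+-',org+.0375*e-.0275*n),('foot-+',org-.0375*e+.0275*n),('foot--',org-.0375*e-.0275*n),('dab',[.5918,.2947,.04])]:
  print(nm,((proj('scene',X)-[330,90])*[5,4.8]).round())"
```

```text
clock: 16.32
tcp_pos: [0.7006, 0.3208, 0.1221]
orientation: [-0.374, 3.119, 0.001]
contact_force: [1.2, -0.1, -3.9]
grip_width: 0.0316
gripper_force: 50.4
clk 16.32 tcp [0.7006 0.3208 0.1221] yawY 1.810 tool z [ 0.     0.001 -1.   ] jig 0.1604 -0.1009 F [ 1.2 -0.1 -3.9] grip 0.0316 50.4
units [-0.01  0.   -0.01] rz 0.0
nose [451. 340.]
foot++ [427. 433.]
foot+- [470. 369.]
foot-+ [569. 492.]
foot-- [610. 425.]
dab [310. 364.]
```

View pics/p6.png

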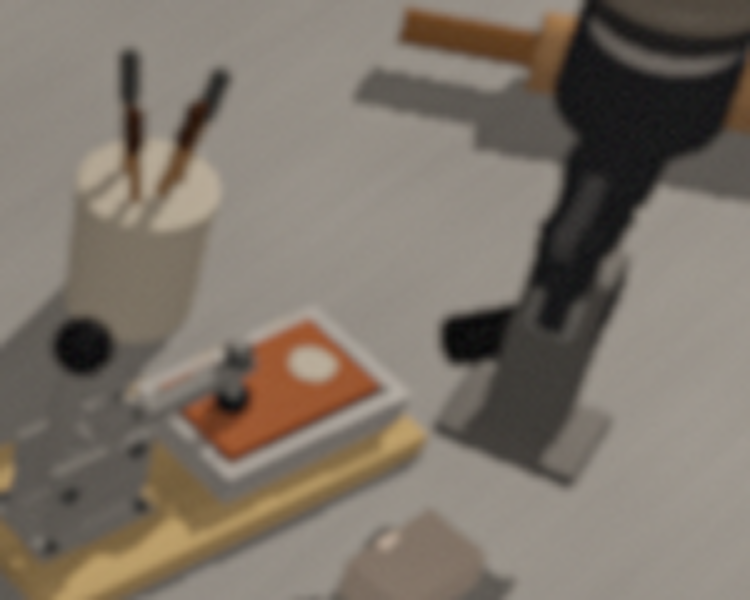

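The reader is held upright, with its snout tip at (448,342) against a predicted (451,340) and the dab at (312,364). Foot corners match within about 2 px too. Now the hold, then return.

```bash
Z='';
python3 -m jog '[{"rx":0,"ry":0,"rz":0,"x":0,"y":0,"z":0,"jaw":-1},{"rx":0,"ry":0,"rz":0,"x":0,"y":0,"z":0,"jaw":-1},{"rx":0,"ry":0,"rz":0,"x":0,"y":0,"z":0,"jaw":-1},{"rx":0,"ry":0,"rz":0,"x":0,"y":0,"z":0,"jaw":-1},{"rx":0,"ry":0,"rz":0,"x":0,"y":0,"z":0,"jaw":-1},{"rx":0,"ry":0,"rz":0,"x":0,"y":0,"z":0,"jaw":-1},{"rx":0,"ry":0,"rz":0,"x":0,"y":0,"z":0,"jaw":-1},{"rx":0,"ry":0,"rz":0,"x":0,"y":0,"z":0,"jaw":-1}]' >/dev/null
python3 -m jog '[{"rx":0,"ry":0,"rz":0,"x":0,"y":0,"z":0,"jaw":-1},{"rx":0,"ry":0,"rz":0,"x":0,"y":0,"z":0,"jaw":-1},{"rx":0,"ry":0,"rz":0,"x":0,"y":0,"z":0,"jaw":-1},{"rx":0,"ry":0,"rz":0,"x":0,"y":0,"z":0,"jaw":-1},{"rx":0,"ry":0,"rz":0,"x":0,"y":0,"z":0,"jaw":-1},{"rx":0,"ry":0,"rz":0,"x":0,"y":0,"z":0,"jaw":-1},{"rx":0,"ry":0,"rz":0,"x":0,"y":0,"z":0,"jaw":-1},{"rx":0,"ry":0,"rz":0,"x":0,"y":0,"z":0,"jaw":-1}]' >/dev/null
python3 -m jog '[{"rx":0,"ry":0,"rz":0,"x":0,"y":0,"z":0,"jaw":-1},{"rx":0,"ry":0,"rz":0,"x":0,"y":0,"z":0,"jaw":-1},{"rx":0,"ry":0,"rz":0,"x":0,"y":0,"z":0.4,"jaw":-1},{"rx":0,"ry":0,"rz":0,"x":0,"y":0,"z":0.7,"jaw":-1},{"rx":0,"ry":0,"rz":0,"x":0,"y":0,"z":0.8,"jaw":-1},{"rx":0,"ry":0,"rz":-0.5,"x":0,"y":0,"z":0.8,"jaw":-1},{"rx":0,"ry":0,"rz":-0.9,"x":0,"y":-0.3,"z":0.3,"jaw":-1},{"rx":0,"ry":0,"rz":-0.9,"x":-0.15,"y":-0.5,"z":0,"jaw":-1}]'
python3 -m jog '[{"rx":0,"ry":0,"rz":-0.95,"x":-0.15,"y":-0.5,"z":0,"jaw":-1},{"rx":0,"ry":0,"rz":-0.95,"x":-0.15,"y":-0.5,"z":0,"jaw":-1},{"rx":0,"ry":0,"rz":-0.95,"x":-0.15,"y":-0.5,"z":0,"jaw":-1},{"rx":0,"ry":0,"rz":-0.95,"x":-0.15,"y":-0.5,"z":0,"jaw":-1},{"rx":0,"ry":0,"rz":-0.95,"x":-0.15,"y":-0.5,"z":0,"jaw":-1},{"rx":0,"ry":0,"rz":-0.95,"x":-0.15,"y":-0.5,"z":0,"jaw":-1},{"rx":0,"ry":0,"rz":-0.95,"x":-0.15,"y":-0.5,"z":0,"jaw":-1},{"rx":0,"ry":0,"rz":-0.95,"x":-0.15,"y":-0.5,"z":0,"jaw":-1}]'
python3 -c "
from g import *
need([.528,-.202,.20],-1.42)"
```

```text
clock: 19.38
tcp_pos: [0.6915, 0.2748, 0.3065]
orientation: [0.259, 3.126, 0.008]
contact_force: [0.2, -0.7, -3.5]
grip_width: 0.0315
gripper_force: 50.7
clock: 20.38
tcp_pos: [0.6191, 0.0326, 0.3039]
orientation: [2.132, 2.305, 0.003]
contact_force: [0.8, -0.4, -4.0]
grip_width: 0.0314
gripper_force: 50.7
clk 20.38 tcp [0.6191 0.0326 0.3039] yawY 0.078 tool z [ 0.002  0.    -1.   ] jig -0.1384 -0.0791 F [ 0.8 -0.4 -4. ] grip 0.0314 50.7
units [-1.52 -3.91 -1.73] rz -8.58
```

```bash

python3 -m jog '[{"rx":0,"ry":0,"rz":-0.95,"x":-0.19,"y":-0.49,"z":0,"jaw":-1},{"rx":0,"ry":0,"rz":-0.95,"x":-0.19,"y":-0.49,"z":0,"jaw":-1},{"rx":0,"ry":0,"rz":-0.95,"x":-0.19,"y":-0.49,"z":0,"jaw":-1},{"rx":0,"ry":0,"rz":-0.95,"x":-0.19,"y":-0.49,"z":0,"jaw":-1},{"rx":0,"ry":0,"rz":-0.95,"x":-0.19,"y":-0.49,"z":0,"jaw":-1},{"rx":0,"ry":0,"rz":-0.95,"x":-0.19,"y":-0.49,"z":-0.4,"jaw":-1},{"rx":0,"ry":0,"rz":-0.95,"x":-0.19,"y":-0.49,"z":-0.6,"jaw":-1},{"rx":0,"ry":0,"rz":-0.95,"x":-0.19,"y":-0.48,"z":-0.6,"jaw":-1}]' >/dev/null
python3 -m jog '[{"rx":0,"ry":0,"rz":-0.9,"x":0,"y":0,"z":-0.3,"jaw":-1},{"rx":0,"ry":0,"rz":0,"x":0,"y":0,"z":-0.5,"jaw":-1},{"rx":0,"ry":0,"rz":0,"x":0,"y":0,"z":0,"jaw":-1}]'
python3 -c "
from g import *
need([.528,-.202,.074],-1.42)"
```

```text
clock: 21.75
tcp_pos: [0.5274, -0.2008, 0.1574]
orientation: [-3.128, -0.268, 0.003]
contact_force: [0.1, 0.6, -3.1]
grip_width: 0.0315
gripper_force: 50.6
clk 21.75 tcp [ 0.5274 -0.2008  0.1574] yawY -1.400 tool z [-0.002  0.001 -1.   ] jig -0.3854 -0.0363 F [ 0.1  0.6 -3.1] grip 0.0315 50.6
units [ 0.01 -0.02 -1.39] rz -0.11
```

```bash

python3 -m jog '[{"rx":0,"ry":0,"rz":0,"x":0,"y":0,"z":-0.5,"jaw":-1},{"rx":0,"ry":0,"rz":0,"x":0,"y":0,"z":-0.5,"jaw":-1},{"rx":0,"ry":0,"rz":0,"x":0,"y":0,"z":-0.25,"jaw":-1},{"rx":0,"ry":0,"rz":0,"x":0,"y":0,"z":-0.1,"jaw":-1},{"rx":0,"ry":0,"rz":0,"x":0,"y":0,"z":0,"jaw":-1}]' >/dev/null
python3 -c "
from g import *
need([.528,-.202,.073],-1.42)"
python3 -m jog '[{"rx":0,"ry":0,"rz":0,"x":0,"y":0,"z":-0.04,"jaw":-1},{"rx":0,"ry":0,"rz":0,"x":0,"y":0,"z":0,"jaw":-1}]'
```

```text
clk 22.38 tcp [ 0.5289 -0.2022  0.0776] yawY -1.402 tool z [ 0.001 -0.    -1.   ] jig -0.3864 -0.038 F [ 0.4 -0.3 -2.9] grip 0.0315 50.7
units [-0.02  0.   -0.08] rz -0.11
clock: 22.62
tcp_pos: [0.5285, -0.2022, 0.0748]
orientation: [3.13, 0.265, 0.001]
contact_force: [0.0, 0.2, -3.0]
grip_width: 0.0314
gripper_force: 50.7
```

```bash

python3 -m jog '[{"rx":0,"ry":0,"rz":0,"x":0,"y":0,"z":-0.03,"jaw":-1},{"rx":0,"ry":0,"rz":0,"x":0,"y":0,"z":-0.02,"jaw":-1},{"rx":0,"ry":0,"rz":0,"x":0,"y":0,"z":0,"jaw":-1}]'
```

```text
clock: 23.0
tcp_pos: [0.5286, -0.2023, 0.0728]
orientation: [3.13, 0.265, 0.001]
contact_force: [-3.8, 1.8, 9.8]
grip_width: 0.0316
gripper_force: 52.4
```

```bash

python3 -m jog '[{"rx":0,"ry":0,"rz":0,"x":0,"y":0,"z":0.01,"jaw":-0.1},{"rx":0,"ry":0,"rz":0,"x":0,"y":0,"z":0,"jaw":0.4},{"rx":0,"ry":0,"rz":0,"x":0,"y":0,"z":0,"jaw":1},{"rx":0,"ry":0,"rz":0,"x":0,"y":0,"z":0,"jaw":1},{"rx":0,"ry":0,"rz":0,"x":0,"y":0,"z":0,"jaw":1},{"rx":0,"ry":0,"rz":0,"x":0,"y":0,"z":0,"jaw":1}]'
python3 -m jog '[{"rx":0,"ry":0,"rz":0,"x":0,"y":0,"z":0.3,"jaw":1},{"rx":0,"ry":0,"rz":0,"x":0,"y":0,"z":0.6,"jaw":1},{"rx":0,"ry":0,"rz":0,"x":0,"y":0,"z":0.8,"jaw":1},{"rx":0,"ry":0,"rz":0,"x":0,"y":0,"z":0.8,"jaw":1},{"rx":0,"ry":0,"rz":0,"x":0,"y":0,"z":0,"jaw":0}]'
python3 -c "
from k import *
from m import A,B
h=cv2.cvtColor(s,cv2.COLOR_RGB2HSV);b=cv2.inRange(h,(0,0,0),(180,90,95));b[:,:200]=0;b[:225]=0;b[285:]=0;b[:,252:]=0
n,l,S,c=cv2.connectedComponentsWithStats(b);print(S[1:].tolist()[:6])
need(J(0,0,.22),-.203)" | grep -v -E '^(board|nest|yaw|jig or|dab|knob|mat|foot|jar|pot|prop|cup|reader)'
```

```text
clock: 23.75
tcp_pos: [0.5282, -0.2022, 0.0718]
orientation: [3.13, 0.265, -0.0]
contact_force: [-0.2, 0.7, -0.3]
grip_width: 0.0852
gripper_force: 0.0
clock: 24.38
tcp_pos: [0.5311, -0.2028, 0.2276]
orientation: [3.127, 0.265, 0.014]
contact_force: [-0.0, 0.6, -0.7]
grip_width: 0.0697
gripper_force: 0.0
(array([216.0989011 , 193.25274725]), [211, 188, 11, 12, 91]) (array([346.02083333, 161.94791667]), [341, 157, 11, 11, 96]) [0.5591372  0.13600917 0.14141322] 0.0003820346060318323 jig x -0.049094526220290625 handle angle 1.1658539811688808
[0.59190017 0.29486437 0.04      ] [0.59118693 0.29566784 0.04      ]
[[213, 237, 38, 47, 905]]
clk 24.48 tcp [ 0.5284 -0.2022  0.2231] yawY -1.402 tool z [ 0.002 -0.001 -1.   ] jig -0.3866 -0.0375 F [-0.7 -0.9 -0. ] grip 0.0554 0.0
units [ 0.69  6.44 -0.05] rz 6.87
```

```bash

python3 -m jog '[{"rx":0,"ry":0,"rz":0.86,"x":0.09,"y":0.8,"z":0,"jaw":-1},{"rx":0,"ry":0,"rz":0.86,"x":0.09,"y":0.8,"z":0,"jaw":-1},{"rx":0,"ry":0,"rz":0.86,"x":0.09,"y":0.8,"z":0,"jaw":-1},{"rx":0,"ry":0,"rz":0.86,"x":0.09,"y":0.8,"z":0,"jaw":-1},{"rx":0,"ry":0,"rz":0.86,"x":0.09,"y":0.8,"z":0,"jaw":-1},{"rx":0,"ry":0,"rz":0.86,"x":0.09,"y":0.8,"z":0,"jaw":-1},{"rx":0,"ry":0,"rz":0.86,"x":0.09,"y":0.8,"z":0,"jaw":-1},{"rx":0,"ry":0,"rz":0.86,"x":0.06,"y":0.8,"z":0,"jaw":-1}]' >/dev/null
python3 -m jog '[{"rx":0,"ry":0,"rz":0,"x":0,"y":0,"z":0,"jaw":-1}]'>/dev/null
python3 -c "
from g import *
need(J(0,0,.1),-.203)
for n in ('scene0','now'):
  s=cv2.imread('pics/scene0.png') if n=='scene0' else grab_frame('scene')[:,:,::-1]
  h=cv2.cvtColor(s,cv2.COLOR_BGR2HSV);b=cv2.inRange(h,(0,0,0),(180,90,95));b[:,:200]=0;b[:225]=0;b[285:]=0;b[:,252:]=0
  print(n,cv2.connectedComponentsWithStats(b)[2][1:].tolist()[:3])"
```

```text
clk 25.60 tcp [0.5677 0.1869 0.2207] yawY -0.193 tool z [-0.003  0.002 -1.   ] jig 0.0025 0.0024 F [ 0.3 -0.2  0.3] grip 0.0003 0.0
units [ 0.03 -0.05 -2.01] rz -0.06
scene0 [[222, 233, 1, 1, 1], [212, 235, 37, 49, 1006]]
now [[213, 237, 38, 47, 939]]
```

Reader stands as before (same silhouette). Now I'll descend in front of the knob and swing it back.

```bash

python3 -m jog '[{"rx":0,"ry":0,"rz":-0.06,"x":0.03,"y":-0.05,"z":-0.6,"jaw":-1},{"rx":0,"ry":0,"rz":0,"x":0,"y":0,"z":-0.7,"jaw":-1},{"rx":0,"ry":0,"rz":0,"x":0,"y":0,"z":-0.6,"jaw":-1},{"rx":0,"ry":0,"rz":0,"x":0,"y":0,"z":-0.1,"jaw":-1},{"rx":0,"ry":0,"rz":0,"x":0,"y":0,"z":0,"jaw":-1}]'
python3 -m jog '[{"rx":0,"ry":0,"rz":0,"x":-0.06,"y":-0.27,"z":0,"jaw":-1},{"rx":0,"ry":0,"rz":0,"x":-0.06,"y":-0.27,"z":0,"jaw":-1},{"rx":0,"ry":0,"rz":0,"x":-0.04,"y":-0.2,"z":-0.03,"jaw":-1},{"rx":0,"ry":0,"rz":0,"x":-0.04,"y":-0.17,"z":-0.03,"jaw":-1}]'
python3 -c "
from g import *
need(J(-.075,0,.095),-.203)"
```

```text
clock: 26.28
tcp_pos: [0.5716, 0.178, 0.1022]
orientation: [2.445, 1.973, -0.001]
contact_force: [0.2, 0.1, 1.3]
grip_width: 0.0001
gripper_force: 0.0
clock: 26.78
tcp_pos: [0.5596, 0.123, 0.0986]
orientation: [2.444, 1.973, 0.001]
contact_force: [1.1, 1.4, 0.9]
grip_width: 0.0001
gripper_force: 0.7
clk 26.77 tcp [0.5596 0.123  0.0986] yawY -0.213 tool z [ 0.001  0.    -1.   ] jig -0.0617 -0.0026 F [1.1 1.4 0.9] grip 0.0001 0.7
units [-0.09 -0.21 -0.06] rz 0.06
```

```bash

python3 -m jog '[{"rx":0,"ry":0,"rz":0,"x":-0.05,"y":-0.11,"z":-0.03,"jaw":-1},{"rx":0,"ry":0,"rz":0,"x":-0.04,"y":-0.11,"z":-0.03,"jaw":-1},{"rx":0,"ry":0,"rz":0,"x":-0.03,"y":-0.12,"z":-0.07,"jaw":-1},{"rx":0,"ry":0,"rz":0,"x":-0.03,"y":-0.12,"z":-0.07,"jaw":-1},{"rx":0,"ry":0,"rz":0,"x":-0.02,"y":-0.12,"z":-0.12,"jaw":-1},{"rx":0,"ry":0,"rz":0,"x":-0.02,"y":-0.12,"z":-0.12,"jaw":-1}]'
python3 -c "
from g import *
need(J(-.104,0,.066),-.203)"
```

```text
clock: 27.52
tcp_pos: [0.5475, 0.0818, 0.0712]
orientation: [-2.443, -1.974, 0.001]
contact_force: [1.2, 2.4, 1.4]
grip_width: 0.0003
gripper_force: 1.1
clk 27.52 tcp [0.5475 0.0818 0.0712] yawY -0.212 tool z [-0.001  0.    -1.   ] jig -0.1045 0.001 F [1.2 2.4 1.4] grip 0.0003 1.1
units [ 0.02  0.   -0.09] rz 0.05
```

```bash

python3 -m jog '[{"rx":0,"ry":0,"rz":0,"x":-0.01,"y":-0.04,"z":-0.08,"jaw":-1},{"rx":0,"ry":0,"rz":0,"x":-0.01,"y":-0.04,"z":-0.08,"jaw":-1},{"rx":0,"ry":0,"rz":0,"x":0,"y":0,"z":0,"jaw":-1}]'
python3 -c "
from g import *
need(J(-.104,0,.06),-.203)
"
```

```text
clock: 27.9
tcp_pos: [0.5479, 0.0803, 0.0672]
orientation: [2.441, 1.975, 0.005]
contact_force: [-15.5, 2.9, 48.8]
grip_width: 0.0001
gripper_force: 20.5
clk 27.90 tcp [0.5479 0.0803 0.0672] yawY -0.210 tool z [ 0.003  0.001 -1.   ] jig -0.1059 0.0003 F [-15.5   2.9  48.8] grip 0.0001 20.5
units [ 0.01  0.03 -0.12] rz 0.04
```

On the stop. Lift off, move away, and measure the handle and bystanders.

```bash

python3 -m jog '[{"rx":0,"ry":0,"rz":0,"x":0,"y":0,"z":0.3,"jaw":-1},{"rx":0,"ry":0,"rz":0,"x":0,"y":0,"z":0.8,"jaw":-1},{"rx":0,"ry":0,"rz":0,"x":0,"y":0,"z":0.9,"jaw":-1},{"rx":0,"ry":0,"rz":0,"x":-0.1,"y":-0.7,"z":0.3,"jaw":-1},{"rx":0,"ry":0,"rz":0,"x":-0.1,"y":-0.8,"z":0,"jaw":-1},{"rx":0,"ry":0,"rz":0,"x":-0.1,"y":-0.8,"z":0,"jaw":-1},{"rx":0,"ry":0,"rz":0,"x":-0.1,"y":-0.7,"z":0,"jaw":-1},{"rx":0,"ry":0,"rz":0,"x":0,"y":0,"z":0,"jaw":-1}]'
python3 - <<'E'
from k import *
need(J(0,0,.2),0)
t0=cv2.imread('pics/top0.png');t1=cv2.imread('pics/kt.png')
d=(cv2.absdiff(t0,t1).max(2)>40).astype('uint8')
n,l,S,c=cv2.connectedComponentsWithStats(d)
print([x.tolist() for x in S[1:] if x[4]>15])
m=lambda t:cv2.inRange(cv2.cvtColor(t,cv2.COLOR_BGR2HSV),(3,150,120),(14,255,255))[175:215,150:205]
for t in(t0,t1):M=cv2.moments(m(t),True);print(M['m00'],M['m10']/M['m00'],M['m01']/M['m00'])
E
```

```text
clock: 28.9
tcp_pos: [0.5211, -0.1075, 0.1993]
orientation: [-2.451, -1.965, 0.005]
contact_force: [-0.0, 1.0, -0.7]
grip_width: -0.0002
gripper_force: 0.0
(array([250.61904762, 203.3452381 ]), [246, 199, 11, 10, 84]) (array([314.20238095, 188.55952381]), [309, 184, 11, 11, 84]) [0.5407713  0.0510085  0.09762167] 0.0006321693923268912 jig x -0.13605235596108314 handle angle 0.016642775414766442
clk 29.00 tcp [ 0.5222 -0.1029  0.1997] yawY -0.213 tool z [-0.001  0.    -1.   ] jig -0.2905 -0.0115 F [-0.7  1.2  0.4] grip 0.0 0.0
units [0.79 4.78 0.  ] rz 1.22
[[292, 139, 98, 232, 5942], [288, 150, 4, 39, 63], [535, 161, 15, 11, 34], [523, 167, 13, 8, 23], [511, 169, 14, 5, 19], [465, 170, 47, 21, 136], [433, 172, 32, 19, 74], [542, 172, 7, 9, 22], [448, 177, 19, 7, 35], [491, 179, 16, 11, 51], [516, 179, 9, 8, 19], [443, 181, 9, 15, 39], [422, 188, 14, 10, 34], [466, 190, 18, 6, 40], [481, 190, 20, 10, 48], [507, 190, 8, 7, 18], [411, 193, 25, 24, 187], [295, 197, 14, 10, 96], [311, 201, 7, 7, 22], [304, 208, 17, 29, 205], [344, 215, 10, 5, 22], [514, 335, 9, 5, 18], [534, 338, 26, 23, 368], [490, 343, 8, 9, 18], [468, 346, 6, 8, 21], [445, 348, 22, 9, 54], [391, 351, 20, 6, 41], [426, 352, 18, 5, 63], [463, 352, 10, 6, 22], [484, 367, 76, 25, 520], [310, 375, 6, 8, 17], [305, 385, 17, 35, 260], [241, 404, 29, 16, 216], [229, 411, 12, 9, 57]]
556.0 25.7068345323741 16.735611510791365
559.0 25.790697674418606 16.70304114490161
```

Handle is at 0.02 rad, the tile is unmoved, there are no changes around the bystanders, the reader is standing, and the arm is clear.

```bash
python3 -c "
from bench import r
print(r.hand_in())"
```

```text
the job is handed in; nothing more can be done
None
```

I completed every step and handed the job in at about 29 s, but the judge gave no verdict: the tile was clamped, the reader was held on the dab for 2 s and stood back on the mat, and the handle measured 0.02 rad from open with the tile unmoved.

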